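# Check the running bearing of the polisher

## Task

One end of the bench polisher carries an open polishing wheel, the other end is shut up in a sheet-metal hood. Pick up the infrared thermometer and point its nose from in front at the middle of the round bearing cap at the open wheel's end, holding it steady about 10 cm away for two seconds; do not take a reading of the hooded end's bearing. Then lay the thermometer down flat in its tray without dropping it, let go, and leave the figures and discs on the bench where they stand.

Things in the scene. Friction and masses are not known exactly. Their poses are not given: they have to be found in the camera images.
- thermometer: Infrared thermometer wand, 160 mm long, loose, about 180 g, lying display up. Origin: mid-length, on the underside; x to the nose (along its line of sight, 17 mm above the underside), z up. x = -80 to +30 mm: black flat-sided handle 32 mm wide (y), 34 mm high; x = +30 to +80: grey round nose 24 mm thick. Grip across the handle near x = -20 mm. Starts heading within 50 deg of the robot's +x.
- nose (a point): The middle of the thermometer's nose end face, at (80, 0, 17) mm in the thermometer's frame; axes as the thermometer's, x is the line of sight.
- mid (a point): The thermometer's middle, at (0, 0, 17) mm in its frame; axes as the thermometer's.
- polisher: Double-ended bench polisher, fixed: green motor (166 mm thick) between two grey bearing blocks (120 x 62 mm, 170 mm high, at y = +180 and -180 mm), 223 mm high. Origin: centre of its base on the bench; x away from the robot, y along the spindle to the robot's left, z up. On each block's robot-side face (x = -60 mm) a round steel bearing cap, 52 mm across, sticks out 25 mm, 130 mm up.
- bearing_left (a point): Centre of the front face of the bearing cap at the polisher's left (+y) end, at (-85, 180, 130) mm in the polisher's frame; axes as the polisher's, so the cap faces along -x.
- bearing_right (a point): The same at the right (-y) end, at (-85, -180, 130) mm in the polisher's frame.
- wheel: The open polishing wheel: upright tan disc, 200 mm diameter, 36 mm thick, on the spindle at one end of the polisher (y = +270 or -270 mm in its frame, varies). Origin: on the bench below its robot-side rim, 100 mm in front of its centre (x = -100 mm in the polisher's frame); axes as the polisher's. Fixed, not turning.
- hood: The closed sheet-metal hood: steel box 230 x 76 x 235 mm high over the other end of the polisher (y = -270 or +270 mm). Origin: lower edge of its robot-side face, in the middle (x = -100 mm in the polisher's frame); axes as the polisher's. Fixed.
- tray: Thermometer's tray: open aluminium tray, outside 230 x 150 x 30 mm high, walls and floor 5 mm, fixed on the bench. Origin: centre of its underside; x along its length, z up. It stands to the left or the right of the middle, with the thermometer on the other side.
- figure_a: Bystander: cast metal figure standing on a square 49 mm foot, 147 mm high, loose, between the thermometer and the tray or a little beyond. Origin: centre of the foot's underside, z up.
- figure_b: Bystander: cast metal figure standing on a square 56 mm foot, 167 mm high, loose, far to one side. Origin: centre of the foot's underside, z up.
- discs: Bystander: stack of polishing discs, 110 mm diameter, 48 mm high, loose (one piece), far to one side. Origin: centre of its underside.
Things that resemble listed ones, but are neither listed nor needed, are in the scene too. Of the things shaped like the thermometer, the black one is meant.

How it is judged:
By the outcome, as a careful person would: the job done as asked, in the order asked, and still so for the second after the job is handed in, with the robot touching nothing.
It also fails if it takes over 56 s, if anything falls off the work surface, if the arm or the gripper's body presses on something with over 40 N, if the wrist force passes 120 N, or if a joint passes its speed limit or range.

## Robot

A 6-joint arm with a two-finger parallel gripper is mounted at the origin on the work surface. World frame = base frame: x ahead of the robot, y to its left, z up, the work surface at z = 0. Lengths are in mm, angles in rad, forces in N, time in s.
With the tool pointing down it reaches from about 150 to 775 mm from the base axis. Payload 6.1 kg.
Tool frame: the origin (TCP) lies on the centre line of the jaws, within the pads' length; the fingertips stand 17 mm ahead of it and the grasp point (between the pads) lies 2 mm behind it; z points along the fingers, y is the line along which they close (so a half turn about z gives the same grasp; the last joint's range is limited). The gripper opens to 85 mm and grips with 20 to 120 N. Pads are 22 mm wide; open, the fingers measure 114 mm over their backs; the gripper's body (76 mm by 85 mm) begins 54 mm behind the grasp point. The pads swing forward as they close: fully open they stand 13 mm farther back than shut.
Start: joints at [-1.226, 0.126, -0.04, 1.405, 0, 1.571], TCP at [177.447, -494.086, 223.495] pointing down, gripper open.
Joint ranges: [-2.72, 2.72], [-0.95, 1.95], [-1.27, 1.35], [-1.78, 2.02], [-1.46, 1.47], [-3.14, 3.14]. Speed limits (rad/s): [2.39, 2.39, 3.01, 3.14, 3.14, 3.14].

## Interface

Orientations are given as a unit quaternion [x, y, z, w].
In Python, from rig import * gives the robot as it stands.
- The arm moves only by the tool play_rows, never from a script. Its argument "deltas" is a list of rows, each a list of 3 entries, a list of its own where there are three numbers: the closure, from -1 (fully open) to 1 (shut), then the shift along the tool's x, y, z normalised to -1 to 1, where 1 is 150 mm, then the turn about the tool's z normalised to -1 to 1, where 1 is 2 rad. A call has 1 to 12 rows; each row shifts and turns the commanded pose from where the row before left it, along the tool's axes as they then stand; what a row does not reach is not made up. A row lasts 1/12 s, in which the tool goes at most 41.7 mm and 7.16 degrees, less where a joint would pass 70% of its speed; a pose out of reach is approached as far as the arm can. A call with a number of a shift or a turn outside -1 to 1 is refused whole. A call with a gripper value outside its range is refused whole. The fingers move at their own pace and stop on an object; the grip force is fixed at half the most. Time passes only in rows, so rows that do not move let the fingers close. It gives the time, the measured TCP pose, the force, the opening and the grip force at its end, in the units of the state.
- get_obs(): the state, without advancing time (a new reading comes with each control period).
- get_image(name): name is "scene" or "top" or "wrist"; returns a dict with "image" (420x560x3 uint8, blue, green, red), "range_z" (420x560 float32, mm along the optical axis (not along the pixel's ray), 0 where there is no reading), "mtx" (3x3 intrinsics, pixels), "k1" (the pictures are not rectified: a ray, as slopes to the right and down, at radius r is drawn at 1 + k1 r^2 times it, then the intrinsics apply), "view" (4x4, takes a point from world to camera coordinates). Camera axes: x right, y down, z forward; pixel columns grow to the right and rows downward; lengths in mm; the calibration is good to about 2 mm. A picture is of the moment at which its call begins.
- hand_in(): hands the job in; it is judged then, once.
The state is a dict: "time": time; "q": joint angles; "dq": joint speeds; "tau": joint torques, N m; "ee_pos": TCP position; "ee_rot": TCP orientation; "wrist_force": force on the tool from outside, world axes, zero at the start; "moment": the same for the moment, N m; "grip_width": finger opening in mm; "finger_force": force on a finger pad.
Only numpy, scipy, OpenCV 4.12 (cv2) and the standard library are available. Lean on these libraries where they do the work, as an engineer would, in place of code of your own. Each camera call takes 0.05 s, during which the arm holds its last target. There are 200 camera calls.

## Working session

There is one attempt and no reset: what is moved stays moved. The work goes in short steps, Python scripts to look and compute and a tool call to move; the robot and the scene stay as the last step left them, time stands still between calls to the robot, and variables do not carry over. Pictures are saved under pics/ and viewed, at most 10 in all, crops included, and the job is handed in when it is done.

Besides the shell and the picture viewer there is one more tool, called as name(argument=value, ...), one argument or row to a line, values as JSON. play_rows: Moves the arm, as the interface text tells. Its arguments: {"type":"object","properties":{"deltas":{"type":"array"}},"required":["deltas"]}

```bash
ls; mkdir -p pics
python3 - <<'E'
from rig import *
import cv2,numpy as np
o=get_obs();print(o)
for n in("scene","top"):
    d=get_image(n);cv2.imwrite(f"pics/{n}0.png",d["image"]);np.savez(f"pics/{n}0.npz",**d);print(n,d["mtx"].tolist(),d["k1"],np.round(d["view"],3).tolist())
E
```

```text
pics
{'time': 0.0, 'q': array([-1.22599188e+00,  1.26371643e-01, -4.06154655e-02,  1.40541391e+00,
        3.43898175e-05,  1.57078924e+00]), 'dq': array([ 0.00106172, -0.00025967, -0.0007335 , -0.00046517,  0.00110427,
       -0.00068206]), 'tau': array([-1.20888206e-03, -4.35914218e+01,  3.52925992e+01,  1.73493242e-02,
        2.39690610e-05,  4.84232814e-06]), 'ee_pos': array([ 177.32082105, -493.69030395,  222.72946193]), 'ee_rot': array([ 9.85174587e-01,  1.71552878e-01, -1.20699086e-04, -7.93401118e-04]), 'wrist_force': array([ 0.88413714, -0.25744805,  0.3271943 ]), 'moment': array([-0.0262186 , -0.0142702 ,  0.02715582]), 'finger_force': 0.0, 'grip_width': 85.19661034783272}
scene [[518.8205697556301, 0.0, 281.0276914684511], [0.0, 518.8205697556301, 214.60715440753071], [0.0, 0.0, 1.0]] 0.015928601560362382 [[-0.544, 0.839, 0.023, 309.428], [0.517, 0.357, -0.778, -201.662], [-0.66, -0.412, -0.628, 2223.71], [0.0, 0.0, 0.0, 1.0]]
top [[417.0666556295538, 0.0, 275.6898438437557], [0.0, 417.0666556295538, 210.73576358426035], [0.0, 0.0, 1.0]] -0.05252884199831056 [[-0.02, -1.0, 0.0, 16.32], [-0.989, 0.02, -0.148, 554.745], [0.148, -0.003, -0.989, 1232.517], [0.0, 0.0, 0.0, 1.0]]
```

View pics/top0.png

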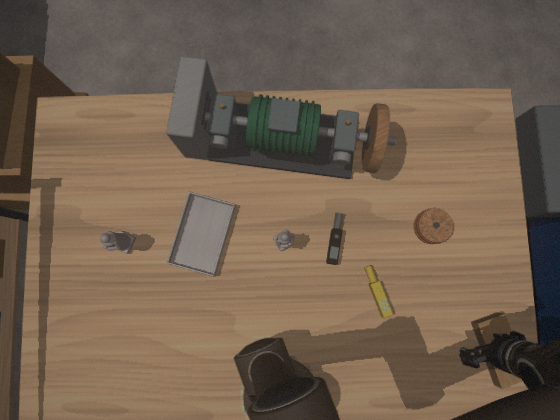

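View pics/scene0.png

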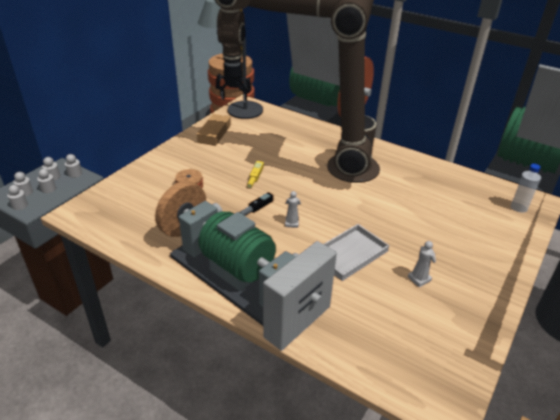

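The top view shows the open wheel at (377,138) on the robot's right (-y), the hood at left (190,105), and the target cap at about (341,155). The black thermometer is at (335,240) with its nose up at (339,215). The tray is at (202,233), figure_a at (285,240), figure_b at (118,241) and the discs at (434,226). The yellow wand at (378,292) is a decoy.

```bash
cat > h.py <<'E'
import numpy as np,cv2
def cloud(d):
    K,k1,V,Z=d["mtx"],float(d["k1"]),d["view"],d["range_z"].astype(float)
    v,u=np.mgrid[:Z.shape[0],:Z.shape[1]]
    xd=(u-K[0,2])/K[0,0];yd=(v-K[1,2])/K[1,1]
    x,y=xd.copy(),yd.copy()
    for _ in range(10):
        s=1+k1*(x*x+y*y);x,y=xd/s,yd/s
    P=np.stack([x*Z,y*Z,Z],-1)
    W=(P-V[:3,3])@V[:3,:3]
    W[Z<=0]=np.nan
    return W
def rect(p):
    (c,s,a)=cv2.minAreaRect(p.astype(np.float32));return np.round(c,1),np.round(s,1),round(a,1)
E
python3 - <<'E'
from h import *
d=dict(np.load("pics/top0.npz"));W=cloud(d);im=d["image"].astype(int)
def roi(u0,u1,v0,v1,zl,zh):
    w=W[v0:v1,u0:u1].reshape(-1,3);return w[(w[:,2]>zl)&(w[:,2]<zh)]
p=roi(300,325,260,285,-50,50);print("bench z",np.nanmedian(p[:,2]))
for n,r in dict(thermo=(322,350,205,270,8,60),handle=(322,350,205,270,25,60),tray=(160,245,185,285,12,60),figa=(270,300,222,256,15,200),figb=(90,140,222,260,15,220),discs=(405,465,200,250,25,80),blockR=(325,365,95,170,150,185),wheel=(360,395,95,180,120,230),hood=(165,215,50,165,210,250)).items():
    p=roi(*r);print(n,len(p),*rect(p[:,:2]),np.round(np.percentile(p[:,2],[5,50,95])),np.round(p.mean(0)))
p=roi(322,350,205,270,8,60);
c=p[:,:2].mean(0);_,_,vt=np.linalg.svd(p[:,:2]-c);print(vt[0])
for n,v0,v1 in(("tip",205,225),("tail",255,270)):
    q=p[(p[:,:2]-c)@vt[0]*np.sign(vt[0,0])>40] if n=="tip" else p[(p[:,:2]-c)@vt[0]*np.sign(vt[0,0])<-30]
    print(n,q.mean(0))
# cap pixels
p=roi(325,360,140,175,90,165);print(np.round(p[::6]))
E
```

```text
bench z -0.09990510501202994
thermo 535 [ 477.6 -177.5] [ 32.5 176. ] 79.0 [20. 33. 38.] [ 463. -174.   31.]
handle 470 [ 470.1 -176. ] [ 32.5 160.6] 79.0 [27. 33. 38.] [ 459. -173.   33.]
tray 586 [493.  237.7] [152.7 230.6] 73.3 [13. 28. 33.] [497. 240.  26.]
figa 271 [466.9 -16.6] [51.1 57.2] 29.1 [ 17. 112. 145.] [462. -16. 100.]
figb 536 [469.9 480.1] [58.2 59.8] 68.0 [ 19. 108. 164.] [468. 471.  93.]
discs 1046 [ 501.  -479.3] [106.3 107.8] 71.5 [35. 47. 52.] [ 500. -477.   46.]
blockR 1004 [ 751.5 -197.1] [ 62.9 142.8] 80.4 [154. 169. 174.] [ 754. -197.  168.]
wheel 1355 [ 742.2 -292.3] [105.  184.5] 63.0 [134. 196. 228.] [ 734. -280.  188.]
hood 2390 [846.1 241.8] [ 78.3 230.3] 81.6 [223. 235. 238.] [841. 240. 234.]
[-0.981396    0.19199452]
tip [ 526.17921144 -185.96837995   26.33812481]
tail [ 412.21547647 -163.52048419   32.80638861]
[[ 752. -166.  115.]
 [ 739. -164.  146.]
 [ 729. -224.  164.]
 [ 741. -164.  101.]
 [ 736. -163.  108.]
 [ 728. -162.  112.]
 [ 724. -161.  116.]
 [ 709. -171.  165.]
 [ 712. -163.  147.]
 [ 708. -178.  157.]
 [ 723. -161.   98.]
 [ 710. -172
[... 170 characters left out ...]
 151.]
 [ 700. -189.  156.]
 [ 703. -208.  145.]
 [ 710. -164.  113.]
 [ 699. -176.  149.]
 [ 697. -192.  156.]
 [ 700. -211.  145.]
 [ 698. -165.  142.]
 [ 695. -181.  153.]
 [ 694. -198.  154.]
 [ 710. -167.   92.]
 [ 692. -175.  154.]
 [ 691. -192.  154.]
 [ 694. -211.  145.]
 [ 689. -175.  153.]
 [ 688. -192.  154.]
 [ 691. -211.  143.]
 [ 686. -175.  153.]
 [ 686. -192.  154.]
 [ 688. -211.  143.]
 [ 684. -172.  150.]
 [ 683. -189.  155.]
 [ 685. -208.  144.]
 [ 686. -172.  132.]
 [ 683. -187.  144.]
 [ 681. -204.  149.]
 [ 684. -172.  129.]
 [ 681. -188.  138.]
 [ 678. -204.  147.]
 [ 683. -176.  122.]
 [ 681. -193.  129.]
 [ 679. -209.  134.]
 [ 681. -191.  119.]
 [ 678. -208.  126.]]
```

Run:
```python
import cv2
im=cv2.imread("pics/top0.png")[90:290,165:445];cv2.imwrite("pics/crop1.png",cv2.resize(im,None,fx=2.85,fy=2.85,interpolation=cv2.INTER_CUBIC))
```

```text
(no output)
```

View pics/crop1.png

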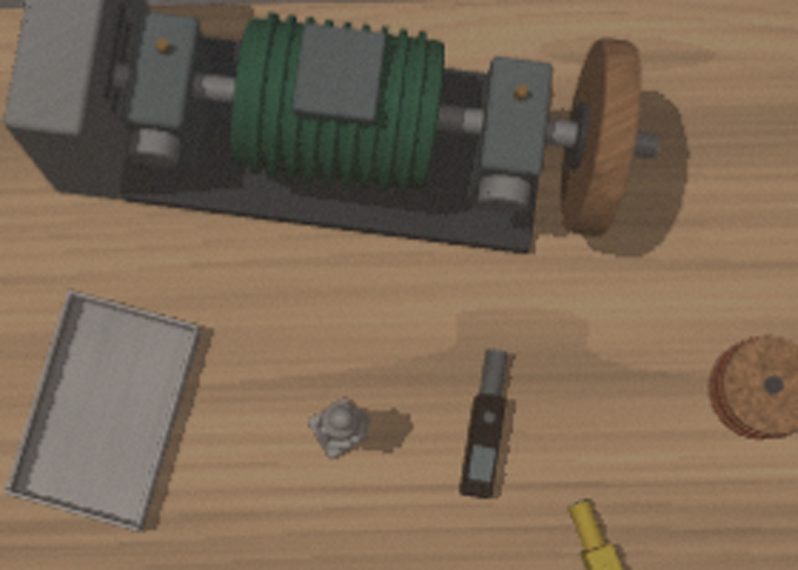

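The close-up confirms the wand's nose points away from the robot, at crop (496,352), and the tray is empty. Next I refine the thermometer and polisher poses.

```bash
cat >> h.py <<'E'
def yaw(q):
    from scipy.spatial.transform import Rotation as R
    m=R.from_quat(q).as_matrix();return np.degrees(np.arctan2(m[1,0],m[0,0])),m
def go(o,tgt,tyaw,step=36):
    "turn first, then shift: prints normalised rows"
    y,m=yaw(o["ee_rot"]);dt=-np.radians(tyaw-y)/2  # tool z is down
    from scipy.spatial.transform import Rotation as R
    m2=m@R.from_rotvec([0,0,2*dt]).as_matrix()
    s=m2.T@(np.array(tgt)-o["ee_pos"])/150
    nt=int(np.ceil(abs(dt)/.055));ns=max(1,int(np.ceil(np.linalg.norm(s)*150/step)))
    print("pos",np.round(o["ee_pos"],1),"yaw",round(y,2),"tilt z",np.round(m[:,2],4),"grip",round(o["grip_width"],1),round(o["finger_force"],1),"t",round(o["time"],2))
    print("turn",nt,"x",round(dt/max(nt,1),4),"| shift",ns,"x",np.round(s/ns,4))
E
python3 - <<'E'
from h import *
from rig import get_obs
d=dict(np.load("pics/top0.npz"));W=cloud(d);im=d["image"].astype(int)
def roi(u0,u1,v0,v1,zl,zh):
    w=W[v0:v1,u0:u1].reshape(-1,3);return w[(w[:,2]>zl)&(w[:,2]<zh)]
bR=rect(roi(325,365,95,170,162,180)[:,:2]);bL=rect(roi(205,240,85,160,162,180)[:,:2]);print(bR,bL)
v=bL[0]-bR[0];print("sep",np.linalg.norm(v),"yaw",np.degrees(np.arctan2(v[1],v[0]))-90)
t=np.arctan2(v[1],v[0])-np.pi/2;ex=np.array([np.cos(t),np.sin(t)]);ey=np.array([-ex[1],ex[0]])
c=(bR[0]+bL[0])/2
print("origin",c,"brR",c-85*ex-180*ey,"brL",c-85*ex+180*ey,"ex",ex,"hood",c+15*ex+270*ey)
# front face of right cap from depth: lower-front points
p=roi(325,365,140,175,108,140);q=(p[:,:2]-c)@np.c_[ex,ey];q=q[(abs(q[:,1]+180)<25)];print("cap x",np.percentile(q[:,0],[5,25,50,75]),"y",np.percentile(q[:,1],[2,98]))
p=roi(325,365,140,175,140,160);q=(p[:,:2]-c)@np.c_[ex,ey];q=q[(q[:,0]<-62)];print("captop y",np.percentile(q[:,1],[2,50,98]))
# thermometer: by darkness/z, along axis -11
a=np.radians(-11.1);e=np.array([np.cos(a),np.sin(a)]);n=np.array([-e[1],e[0]])
ww=W[200:275,315:355].reshape(-1,3);g=im[200:275,315:355].sum(-1).ravel()
k=(ww[:,2]>24);s=(ww[:,:2]-[459,-173])@e;l=(ww[:,:2]-[459,-173])@n
hist=[(round(x0),int((k&(abs(s-x0)<3)).sum()),round(float(np.median(l[k&(abs(s-x0)<3)])),1),int(np.median(g[k&(abs(s-x0)<3)])),round(float(np.median(ww[k&(abs(s-x0)<3),2]))))for x0 in range(-75,110,6)if (k&(abs(s-x0)<3)).sum()]
for h in hist:print(h)
E
```

```text
(array([ 763.5, -199.1]), array([ 62.9, 118.4]), 80.4) (array([831.2, 164.9]), array([ 82.3, 140.3]), 81.1)
sep 370.24220450942653 yaw -10.53599937175214
origin [797.35 -17.1 ] brR [ 680.86949217 -178.52270998] brL [746.69667153 175.40776689] ex [ 0.98314021 -0.18285328] hood [861.46748772 245.60505851]
cap x [-83.76441115 -82.94200721 -81.72296144 -58.98417361] y [-203.07864604 -155.09908056]
captop y [-209.3482434  -185.62614043 -164.27595321]
(-69, 11, 1.2, 136, 33)
(-63, 22, -2.2, 143, 34)
(-57, 22, 1.3, 142, 32)
(-51, 21, -1.8, 206, 35)
(-45, 21, -0.9, 291, 35)
(-39, 21, -0.2, 292, 35)
(-33, 22, 0.7, 290, 34)
(-27, 21, -1.0, 288, 34)
(-21, 21, -0.8, 283, 34)
(-15, 22, -0.3, 145, 33)
(-9, 19, -1.5, 138, 35)
(-3, 22, 0.3, 136, 33)
(3, 22, -0.5, 133, 33)
(9, 21, 0.6, 138, 35)
(15, 20, -1.5, 146, 35)
(21, 20, 0.9, 144, 33)
(27, 24, -0.8, 132, 33)
(33, 20, 1.3, 132, 34)
(39, 15, -0.9, 143, 33)
(45, 12, -0.3, 244, 28)
(51, 13, 2.0, 247, 27)
(57, 9, -1.4, 243, 28)
(63, 12, -2.5, 243, 27)
(69, 14, -0.4, 235, 27)
(75, 12, 0.5, 241, 27)
(81, 11, -2.1, 242, 27)
(87, 11, 0.2, 251, 28)
(93, 3, 2.8, 301, 26)
```

Run:
```python
from h import *
from rig import get_obs
d=dict(np.load("pics/top0.npz"));W=cloud(d)
t=np.radians(-8.7);ex=np.array([np.cos(t),np.sin(t)]);ey=np.array([-ex[1],ex[0]]);E=np.c_[ex,ey]
o=np.array([763.5,-199.1])+180*ey;print("origin",o)
w=W[135:180,320:370].reshape(-1,3);q=np.c_[(w[:,:2]-o)@E,w[:,2]];q=q[~np.isnan(q[:,0])]
c=q[(q[:,0]<-64)&(q[:,0]>-90)&(q[:,2]>100)];f=c[(c[:,0]<-80)&(c[:,2]<150)]
print("front",len(f),np.median(f[:,0]),"y by z:")
for z in range(108,160,8):
    s=c[abs(c[:,2]-z)<4]
    if len(s):print(z,len(s),np.round([s[:,1].min(),s[:,1].max(),np.median(s[:,0])],1))
s=c[(c[:,2]>135)&(c[:,0]>-80)]
from scipy.optimize import least_squares
r=least_squares(lambda p:np.hypot(s[:,1]-p[0],s[:,2]-p[1])-26,[-180,130],loss="soft_l1");print("circle",r.x,len(s),np.sqrt(np.mean(r.fun**2)))
go(get_obs(),[449.2,-171.1,110],-11.1)
```

```text
origin [790.72694764 -21.17110037]
front 71 -82.79190605428599 y by z:
108 6 [-252.3 -171.7  -81. ]
116 15 [-252.7 -161.8  -82.1]
124 17 [-252.6 -154.4  -82.5]
132 21 [-252.  -153.6  -82.1]
140 32 [-252.5 -153.8  -76.4]
148 51 [-252.6 -157.6  -77.3]
156 68 [-256.7 -161.9  -74.2]
circle [-180.89245565  130.32621142] 107 18.566935081638594
pos [ 177.3 -493.8  222.8] yaw 19.75 tilt z [-5.0e-04  1.3e-03 -1.0e+00] grip 85.3 0.0 t 0.1
turn 5 x 0.0539 | shift 13 x [ 0.105  -0.1891  0.058 ]
```

play_rows(
  deltas=[
    [-1, [0, 0, 0], 0.054],
    [-1, [0, 0, 0], 0.054],
    [-1, [0, 0, 0], 0.054],
    [-1, [0, 0, 0], 0.054],
    [-1, [0, 0, 0], 0.054],
    [-1, [0.105, -0.189, 0.05], 0],
    [-1, [0.105, -0.189, 0.05], 0],
    [-1, [0.105, -0.189, 0.05], 0],
    [-1, [0.105, -0.189, 0.05], 0],
    [-1, [0.105, -0.189, 0.05], 0],
    [-1, [0.105, -0.189, 0.05], 0],
    [-1, [0.105, -0.189, 0.05], 0],
  ],
)

```text
time: 1.1
ee_pos: [324.6, -319.3, 170.4]
ee_rot: [0.995, -0.098, -0.0, -0.0]
wrist_force: [1.2, -1.1, 0.4]
grip_width: 85.1
finger_force: 0.0
```

play_rows(
  deltas=[
    [-1, [0.105, -0.189, 0.05], 0],
    [-1, [0.105, -0.189, 0.05], 0],
    [-1, [0.105, -0.189, 0.05], 0],
    [-1, [0.105, -0.189, 0.05], 0],
    [-1, [0.105, -0.189, 0.05], 0],
    [-1, [0.105, -0.189, 0.05], 0],
    [-1, [0, 0, 0], 0],
    [-1, [0, 0, 0], 0],
    [-1, [0, 0, 0], 0],
  ],
)

```text
time: 1.85
ee_pos: [449.4, -172.2, 125.8]
ee_rot: [0.995, -0.097, -0.0, 0.0]
wrist_force: [-0.6, 0.6, -0.2]
grip_width: 85.6
finger_force: 0.0
```

Run:
```python
from h import *
from rig import *
go(get_obs(),[449.2,-171.1,22],-11.1)
d=get_image("wrist");cv2.imwrite("pics/w1.png",d["image"]);W=cloud(d)
g=d["image"].astype(int).sum(-1);e=np.array([np.cos(np.radians(-11.1)),np.sin(np.radians(-11.1))]);n=np.array([-e[1],e[0]])
w=W.reshape(-1,3);s=(w[:,:2]-[468.8,-175.2])@e;l=(w[:,:2]-[468.8,-175.2])@n
k=(w[:,2]>24)&(w[:,2]<42)&(abs(s)<110)&(abs(l)<40)
print(k.sum(),rect(w[k&(w[:,2]>30)][:,:2]),"s",np.percentile(s[k],[1,99]),"l",np.percentile(l[k],[1,50,99]))
```

```text
pos [ 449.4 -172.2  125.8] yaw -11.15 tilt z [-0.001 -0.    -1.   ] grip 85.6 0.0 t 1.85
turn 1 x -0.0004 | shift 3 x [-0.0008 -0.0023  0.2306]
6621 (array([ 458.3, -176. ]), array([ 31.8, 138.7]), 79.1) s [-76.89030722  77.612794  ] l [-18.34849281  -3.14701022  12.33383442]
```

play_rows(
  deltas=[
    [-1, [0, 0.006, 0.2], 0],
    [-1, [0, 0, 0.2], 0],
    [-1, [0, 0, 0.15], 0],
    [-1, [0, 0, 0.1], 0],
    [-1, [0, 0, 0.042], 0],
    [-1, [0, 0, 0], 0],
    [-1, [0, 0, 0], 0],
    [1, [0, 0, 0], 0],
    [1, [0, 0, 0], 0],
    [1, [0, 0, 0], 0],
    [1, [0, 0, 0], 0],
    [1, [0, 0, 0], 0],
  ],
)

```text
time: 2.9
ee_pos: [450.1, -173.3, 23.2]
ee_rot: [0.995, -0.097, 0.001, 0.0]
wrist_force: [-2.9, -0.6, 5.5]
grip_width: 29.3
finger_force: 58.8
```

play_rows(
  deltas=[
    [1, [0, 0, 0], 0],
    [1, [0, 0, 0], 0],
    [1, [0, 0, 0], 0],
    [1, [0, 0, 0], 0],
    [1, [0, 0, 0], 0],
    [1, [0, 0, 0], 0],
  ],
)

```text
time: 3.4
ee_pos: [450.1, -173.4, 23.2]
ee_rot: [0.995, -0.097, 0.001, 0.0]
wrist_force: [-2.4, -0.4, 5.5]
grip_width: 29.2
finger_force: 58.7
```

play_rows(
  deltas=[
    [1, [0, 0, -0.05], 0],
    [1, [0, 0, -0.1], 0],
    [1, [0, 0, -0.15], 0],
    [1, [0, 0, -0.15], 0],
    [1, [0, 0, -0.15], 0],
    [1, [0, 0, -0.1], 0],
    [1, [0, 0, -0.05], 0],
    [1, [0, 0, 0], 0],
    [1, [0, 0, 0], 0],
  ],
)

```text
time: 4.15
ee_pos: [449.5, -173.0, 134.3]
ee_rot: [0.995, -0.097, -0.0, -0.0]
wrist_force: [-0.1, 0.0, -2.4]
grip_width: 29.1
finger_force: 59.5
```

```bash
cat > m.py <<'E'
from h import *
from rig import *
t=np.radians(-8.7);ex=np.array([np.cos(t),np.sin(t)]);ey=np.array([-ex[1],ex[0]])
B=np.array([790.73,-21.17])-84.5*ex-180.5*ey
def meas(tag):
    o=get_obs();y,m=yaw(o["ee_rot"]);a=np.radians(y);e=np.array([np.cos(a),np.sin(a)]);n=np.array([-e[1],e[0]])
    for c in("wrist","top"):
        d=get_image(c);cv2.imwrite(f"pics/{tag}_{c}.png",d["image"]);w=cloud(d).reshape(-1,3);w=w[~np.isnan(w[:,0])]
        s=(w[:,:2]-o["ee_pos"][:2])@e;l=(w[:,:2]-o["ee_pos"][:2])@n;h=w[:,2]-o["ee_pos"][2]
        k=(abs(l)<30)&(s>20)&(s<130)&(h>-35)&(h<30)   # part ahead of fingers
        if k.sum()<20:print(c,"few",k.sum());continue
        for lo,hi in((22,35),(35,46),(54,70),(70,85),(85,98)):
            j=k&(s>lo)&(s<hi)
            if j.sum():print(c,(lo,hi),j.sum(),"l",np.round(np.percentile(l[j],[5,50,95]),1),"h",np.round(np.percentile(h[j],[5,50,90]),1))
        print(c,"tip s",np.percentile(s[k],[50,98,99.5]))
    return o
E
python3 - <<'E'
from m import *
o=meas("lift");print("B",B)
tgt=B-(100+100)*ex
go(o,[*tgt,136.2],-8.7)
E
```

```text
wrist (22, 35) 1838 l [-14.   -0.1  13.7] h [ 8.2  9.9 11.8]
wrist (35, 46) 1641 l [-13.8  -0.1  13.9] h [ 7.9  9.7 10.5]
wrist (54, 70) 1732 l [-10.2  -0.1  10.1] h [-3.9  2.9  4.7]
wrist (70, 85) 1761 l [-10.1  -0.1  10.3] h [-3.9  2.9  4.5]
wrist (85, 98) 1590 l [-10.2  -0.1  10.1] h [-4.3  2.7  4.4]
wrist tip s [55.69272341 96.70975397 98.61806295]
top (35, 46) 9 l [14.9 18.2 18.4] h [-17.3   4.4  10.9]
top (54, 70) 29 l [ 2.5  8.  13.6] h [-5.6  2.3  6.1]
top (70, 85) 28 l [ 1.5  7.9 13.4] h [-7.6  1.9  5.7]
top (85, 98) 26 l [-1.   6.5 13.9] h [-1.5  2.4  5.8]
top tip s [75.51390401 98.73318801 99.52318998]
B [ 679.89968851 -186.81160726]
pos [ 449.5 -173.   134.3] yaw -11.18 tilt z [-3.e-04  1.e-04 -1.e+00] grip 29.1 59.5 t 4.15
turn 1 x -0.0216 | shift 2 x [ 0.0995 -0.0708 -0.0063]
```

Run:
```python
from m import *
from scipy.optimize import least_squares
for c in("wrist","scene"):
    d=get_image(c);w=cloud(d).reshape(-1,3);w=w[~np.isnan(w[:,0])]
    q=np.c_[(w[:,:2]-B)@np.c_[ex,ey],w[:,2]]
    k=(abs(q[:,1])<45)&(q[:,0]>-8)&(q[:,0]<30)&(q[:,2]>90)&(q[:,2]<175);print(c,k.sum())
    if k.sum()>30:
        f=q[k];print(np.round(np.percentile(f,[2,25,50,75,98],axis=0),1))
        s=f[(f[:,0]>3)&(f[:,0]<22)]
        if len(s)>20:print(least_squares(lambda p:np.hypot(s[:,1]-p[0],s[:,2]-p[1])-26,[0,130],loss="soft_l1",f_scale=2).x)
```

```text
wrist 0
scene 52
[[  0.9 -18.4 141.6]
 [  5.   -1.  148.2]
 [  9.3  12.  153.8]
 [ 15.9  19.3 156.8]
 [ 29.5  27.9 169.3]]
[ -0.9342248  130.70675394]
```

View pics/lift_wrist.png

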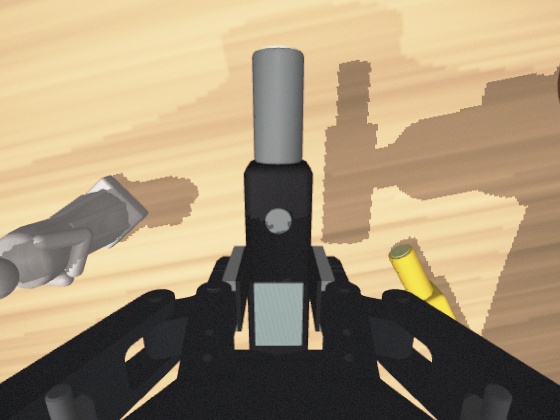

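The wand is gripped straight and level in the jaws, nose tip at pixel (278,48). The figure at left is untouched. Now I aim.

Run:
```python
from m import *
go(get_obs(),[482.0,-157.8,136.7],-8.7)
```

```text
pos [ 448.9 -172.8  133.4] yaw -11.18 tilt z [-2.2e-03  9.0e-04 -1.0e+00] grip 28.7 59.5 t 4.35
turn 1 x -0.0217 | shift 2 x [ 0.1016 -0.0663 -0.0112]
```

play_rows(
  deltas=[
    [1, [0, 0, 0], -0.022],
    [1, [0.03, -0.02, -0.004], 0],
    [1, [0.06, -0.04, -0.008], 0],
    [1, [0.06, -0.04, -0.006], 0],
    [1, [0.04, -0.025, 0], 0],
    [1, [0.01, -0.008, 0], 0],
    [1, [0, 0, 0], 0],
    [1, [0, 0, 0], 0],
    [1, [0, 0, 0], 0],
  ],
)

```text
time: 5.1
ee_pos: [482.0, -157.9, 137.3]
ee_rot: [0.997, -0.076, -0.0, 0.0]
wrist_force: [0.2, -0.7, -2.1]
grip_width: 28.8
finger_force: 59.5
```

Run:
```python
from m import *
o=meas("aim");go(o,[482.0,-157.8,136.7],-8.7)
from scipy.optimize import least_squares
d=get_image("scene");im=d["image"];cv2.imwrite("pics/aim_scene.png",im)
w=cloud(get_image("top")).reshape(-1,3);w=w[~np.isnan(w[:,0])]
q=np.c_[(w[:,:2]-B)@np.c_[ex,ey],w[:,2]]
k=(q[:,0]<-90)&(q[:,0]>-145)&(abs(q[:,1])<25)&(q[:,2]>115)&(q[:,2]<155);print("nose in cap frame",k.sum(),np.round(np.percentile(q[k],[3,50,97],axis=0),1))
im=cv2.imread("pics/aim_top.png")[100:260,270:410];cv2.imwrite("pics/aim_crop.png",cv2.resize(im,None,fx=3.5,fy=3.5,interpolation=cv2.INTER_CUBIC))
```

```text
wrist (22, 35) 1832 l [-14.   -0.1  13.7] h [ 8.1  9.9 11.9]
wrist (35, 46) 1647 l [-13.8  -0.1  13.9] h [ 7.9  9.6 10.5]
wrist (54, 70) 1731 l [-10.2  -0.1  10.2] h [-4.2  3.   4.7]
wrist (70, 85) 1754 l [-10.1  -0.1  10.4] h [-3.9  2.9  4.6]
wrist (85, 98) 1590 l [-10.3  -0.1  10.2] h [-4.5  2.7  4.4]
wrist tip s [55.69100336 96.67084136 98.6209737 ]
top (54, 70) 12 l [ 8.4 11.2 13.5] h [-4.3  0.6  4.1]
top (70, 85) 13 l [ 9.7 12.1 14. ] h [-7.2  0.1  3.2]
top (85, 98) 11 l [ 8.6 11.2 13.7] h [-5.7 -1.1  4. ]
top tip s [ 76.51424118  99.95612022 100.35636366]
pos [ 482.  -157.9  137.3] yaw -8.67 tilt z [-5.e-04  0.e+00 -1.e+00] grip 28.8 59.5 t 5.1
turn 1 x 0.0003 | shift 1 x [-0.0002 -0.0006  0.0037]
nose in cap frame 39 [[-143.2    6.3  129.3]
 [-120.3   10.1  137.4]
 [ -99.9   12.6  142.8]]
```

View pics/aim_crop.png

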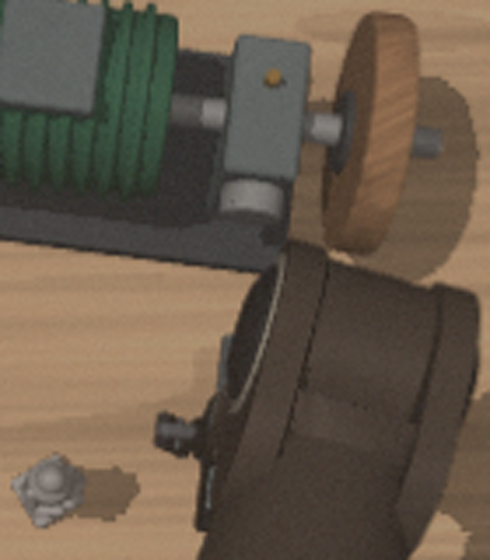

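The arm covers most of the nose from above, but its visible left edge (crop 225,350) lines up with the cap at (252,197). The numbers give about 100 mm standoff and a lateral error within 1–2 mm. I hold here.

play_rows(
  deltas=[
    [1, [0, 0, 0.002], 0],
    [1, [0, 0, 0], 0],
    [1, [0, 0, 0], 0],
    [1, [0, 0, 0], 0],
    [1, [0, 0, 0], 0],
    [1, [0, 0, 0], 0],
    [1, [0, 0, 0], 0],
    [1, [0, 0, 0], 0],
    [1, [0, 0, 0], 0],
    [1, [0, 0, 0], 0],
    [1, [0, 0, 0], 0],
    [1, [0, 0, 0], 0],
  ],
)

```text
time: 6.3
ee_pos: [482.3, -157.9, 137.1]
ee_rot: [0.997, -0.076, -0.0, -0.0]
wrist_force: [-0.5, 0.2, -1.8]
grip_width: 28.8
finger_force: 59.5
```

play_rows(
  deltas=[
    [1, [0, 0, 0], 0],
    [1, [0, 0, 0], 0],
    [1, [0, 0, 0], 0],
    [1, [0, 0, 0], 0],
    [1, [0, 0, 0], 0],
    [1, [0, 0, 0], 0],
    [1, [0, 0, 0], 0],
    [1, [0, 0, 0], 0],
    [1, [0, 0, 0], 0],
    [1, [0, 0, 0], 0],
    [1, [0, 0, 0], 0],
    [1, [0, 0, 0], 0],
  ],
)

```text
time: 7.3
ee_pos: [482.3, -157.9, 137.1]
ee_rot: [0.997, -0.076, 0.0, -0.0]
wrist_force: [-0.7, -0.6, -2.9]
grip_width: 28.7
finger_force: 59.5
```

play_rows(
  deltas=[
    [1, [0, 0, 0], 0],
    [1, [0, 0, 0], 0],
    [1, [0, 0, 0], 0],
    [1, [0, 0, 0], 0],
    [1, [0, 0, 0], 0],
    [1, [0, 0, 0], 0],
    [1, [0, 0, 0], 0],
    [1, [0, 0, 0], 0],
    [1, [0, 0, 0], 0],
    [1, [0, 0, 0], 0],
  ],
)

```text
time: 8.13
ee_pos: [482.3, -157.9, 137.1]
ee_rot: [0.997, -0.076, -0.0, -0.0]
wrist_force: [0.9, 0.1, -2.7]
grip_width: 28.7
finger_force: 59.5
```

Run:
```python
from m import *
o=get_obs();go(o,[400,-140,240],-8.7)
d=dict(np.load("pics/top0.npz"));w=cloud(d).reshape(-1,3)
# tray walls/floor fit
a=np.radians(-16.7);e=np.array([np.cos(a),np.sin(a)]);n=np.array([-e[1],e[0]])
c=np.array([493,237.7]);s=(w[:,:2]-c)@e;l=(w[:,:2]-c)@n
k=(abs(s)<130)&(abs(l)<90)&(w[:,2]>22)&(w[:,2]<40);print("rim s",np.percentile(s[k],[1,99]),"l",np.percentile(l[k],[1,99]),"floor",np.nanmedian(w[(abs(s)<80)&(abs(l)<50),2]))
# via: -20 mm back from tray centre since grip is 20 behind middle
g=c-20*e;print("place tcp",g)
class O(dict):pass
o2=dict(o);from_=np.array([400,-140,240.]);o2["ee_pos"]=from_;go(o2,[*g,240],-45)
```

```text
pos [ 482.3 -157.9  137.1] yaw -8.66 tilt z [-0.  0. -1.] grip 28.7 59.5 t 8.13
turn 1 x 0.0003 | shift 4 x [-0.1401 -0.0088 -0.1715]
rim s [-114.87132772  114.79595532] l [-75.70209319  74.78092601] floor 5.088883365125365
place tcp [473.8435501 243.4472104]
pos [ 400. -140.  240.] yaw -8.66 tilt z [-0.  0. -1.] grip 28.7 59.5 t 8.13
turn 6 x 0.0528 | shift 11 x [-0.1327 -0.196   0.    ]
```

play_rows(
  deltas=[
    [1, [-0.04, 0, -0.05], 0],
    [1, [-0.08, -0.005, -0.1], 0],
    [1, [-0.12, -0.01, -0.14], 0],
    [1, [-0.12, -0.01, -0.14], 0],
    [1, [-0.1, -0.005, -0.12], 0],
    [1, [-0.06, -0.005, -0.08], 0],
    [1, [-0.04, 0, -0.06], 0],
    [1, [0, -0.05, 0], 0],
    [1, [0, -0.1, 0], 0],
    [1, [0.01, -0.15, 0], 0],
    [1, [0.01, -0.2, 0], 0],
    [1, [0.01, -0.2, 0], 0],
  ],
)

```text
time: 9.13
ee_pos: [418.5, -49.8, 239.8]
ee_rot: [0.998, -0.064, -0.0, -0.007]
wrist_force: [1.0, 0.0, -2.2]
grip_width: 28.8
finger_force: 59.8
```

play_rows(
  deltas=[
    [1, [0.01, -0.2, 0], 0],
    [1, [0.01, -0.2, 0], 0],
    [1, [0.01, -0.2, 0], 0],
    [1, [0.01, -0.2, 0], 0],
    [1, [0.01, -0.2, 0], 0],
    [1, [0.01, -0.2, 0], 0],
    [1, [0.01, -0.2, 0], 0],
    [1, [0, -0.2, 0], 0],
    [1, [0, -0.15, 0], 0],
    [1, [0, -0.1, 0], 0],
    [1, [0, -0.05, 0], 0],
    [1, [0, 0, 0], 0],
  ],
)

```text
time: 10.13
ee_pos: [436.6, 70.2, 260.9]
ee_rot: [0.997, 0.033, -0.003, -0.069]
wrist_force: [0.0, 0.7, -3.3]
grip_width: 28.4
finger_force: 59.8
```

play_rows(
  deltas=[
    [1, [0, 0, 0], 0.05],
    [1, [0, 0, 0], 0.053],
    [1, [0, 0, 0], 0.053],
    [1, [0, 0, 0], 0.053],
    [1, [0, 0, 0], 0.053],
    [1, [0, 0, 0], 0.053],
    [1, [0, 0, 0], 0],
    [1, [0, 0, 0], 0],
  ],
)

```text
time: 10.8
ee_pos: [407.2, -81.3, 261.0]
ee_rot: [0.974, -0.187, -0.035, -0.125]
wrist_force: [-0.1, 0.3, -1.6]
grip_width: 28.4
finger_force: 60.1
```

Run:
```python
from m import *
o=meas("tray");go(o,[473.8,243.4,90],yaw(o["ee_rot"])[0])
```

```text
wrist (22, 35) 1836 l [-15.9  -2.9  11. ] h [2.1 7.4 9.5]
wrist (35, 46) 1658 l [-15.7  -2.6  11.4] h [0.6 5.  7.6]
wrist (54, 70) 1753 l [-9.8 -1.3 10. ] h [-11.1  -4.1  -2. ]
wrist (70, 85) 1782 l [-9.7 -1.2 10.2] h [-13.3  -6.   -3.9]
wrist (85, 98) 1578 l [-9.6 -1.3  9.9] h [-14.4  -7.6  -5.7]
wrist tip s [55.00063273 96.36775267 98.02355254]
top (22, 35) 7 l [12.1 16.4 18.8] h [ 1.2 10.3 12.4]
top (35, 46) 40 l [-1.2 12.1 21. ] h [-11.8   6.3   9.7]
top (54, 70) 56 l [-4.6  6.  15.7] h [-9.4 -3.8  0.3]
top (70, 85) 55 l [-4.7  5.9 15.8] h [-10.6  -6.1  -2.7]
top (85, 98) 43 l [-4.   5.9 15.2] h [-12.6  -6.8  -3.2]
top tip s [65.94019411 97.21594594 98.5794009 ]
pos [407.2 -81.3 261. ] yaw -21.01 tilt z [-0.0219  0.2576 -0.966 ] grip 28.4 60.1 t 10.8
turn 0 x -0.0 | shift 11 x [-0.0206 -0.1679  0.1499]
```

The tool has tilted and stopped short of the target. I'll find out why before moving again.

Run:
```python
from m import *
o=get_obs();print({k:np.round(o[k],3) for k in("time","q","dq","tau","ee_pos","ee_rot","wrist_force","moment")})
d=get_image("scene");cv2.imwrite("pics/s2.png",cv2.resize(d["image"],None,fx=1.4,fy=1.4))
```

```text
{'time': np.float64(10.9), 'q': array([-0.364,  0.005, -0.111,  1.57 ,  0.235,  3.141]), 'dq': array([ 0.025, -0.003,  0.   , -0.   , -0.   , -0.001]), 'tau': array([-9.4100e-01, -3.5245e+01,  3.5065e+01,  1.2550e+00,  8.7100e-01,
       -3.0000e-03]), 'ee_pos': array([407.59 , -79.74 , 261.262]), 'ee_rot': array([ 0.974, -0.186, -0.035, -0.125]), 'wrist_force': array([-0.567,  0.139, -2.381]), 'moment': array([-0.305, -0.003, -0.047])}
```

View pics/s2.png

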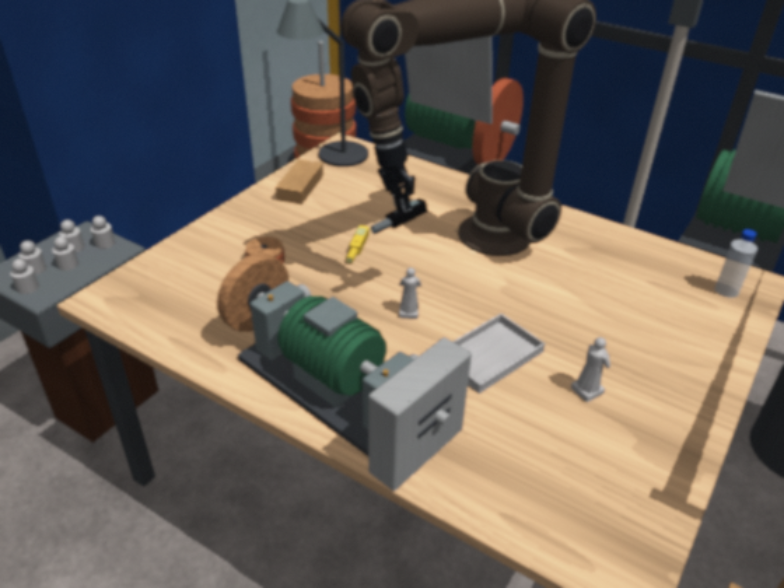

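The scene view shows the arm holding the wand tilted but secure at (400,215), with the figures undisturbed. The cause is the last joint, which is at its 3.14 limit. I'll back-turn and lay the wand nose towards the robot, which keeps that joint mid-range.

play_rows(
  deltas=[
    [1, [0, 0, 0], -0.05],
    [1, [0, 0, 0], -0.05],
    [1, [0, 0, 0], -0.05],
    [1, [0, 0, 0], -0.05],
  ],
)

```text
time: 11.28
ee_pos: [407.8, -78.5, 261.4]
ee_rot: [0.991, 0.015, -0.009, -0.13]
wrist_force: [0.0, -0.5, -2.7]
grip_width: 28.8
finger_force: 60.1
```

Run:
```python
from m import *
o=get_obs();print({k:np.round(o[k],3) for k in("time","q","ee_pos","ee_rot","wrist_force","grip_width")});print(yaw(o["ee_rot"]))
```

```text
{'time': np.float64(11.283), 'q': array([-0.361,  0.005, -0.111,  1.57 ,  0.235,  2.736]), 'ee_pos': array([407.78 , -78.527, 261.393]), 'ee_rot': array([ 0.991,  0.015, -0.009, -0.13 ]), 'wrist_force': array([ 0.009, -0.548, -2.712]), 'grip_width': np.float64(28.753)}
(np.float64(1.8991702729372906), array([[ 0.99934438,  0.02825951, -0.02263186],
       [ 0.03313718, -0.96575829,  0.25731859],
       [-0.01458521, -0.25789984, -0.96606156]]))
```

The back-turn shows that the saturated joint tilted the commanded pose by 15°, towards +y. Pushing against the opposite limit of that joint should tilt it back. So I spin the wand round at this safe height to q6 = -3.14, which also suits the tray heading.

play_rows(
  deltas=[
    [1, [0, 0, 0], -0.05],
    [1, [0, 0, 0], -0.06],
    [1, [0, 0, 0], -0.06],
    [1, [0, 0, 0], -0.06],
    [1, [0, 0, 0], -0.06],
    [1, [0, 0, 0], -0.06],
    [1, [0, 0, 0], -0.06],
    [1, [0, 0, 0], -0.06],
    [1, [0, 0, 0], -0.06],
    [1, [0, 0, 0], -0.06],
    [1, [0, 0, 0], -0.06],
    [1, [0, 0, 0], -0.06],
  ],
)

```text
time: 12.28
ee_pos: [407.8, -78.5, 261.4]
ee_rot: [0.741, 0.658, 0.078, -0.105]
wrist_force: [0.5, -0.5, -1.4]
grip_width: 28.7
finger_force: 60.1
```

play_rows(
  deltas=[
    [1, [0, 0, 0], -0.06],
    [1, [0, 0, 0], -0.06],
    [1, [0, 0, 0], -0.06],
    [1, [0, 0, 0], -0.06],
    [1, [0, 0, 0], -0.06],
    [1, [0, 0, 0], -0.06],
    [1, [0, 0, 0], -0.06],
    [1, [0, 0, 0], -0.06],
    [1, [0, 0, 0], -0.06],
    [1, [0, 0, 0], -0.06],
    [1, [0, 0, 0], -0.06],
    [1, [0, 0, 0], -0.06],
  ],
)

```text
time: 13.28
ee_pos: [407.8, -78.5, 261.4]
ee_rot: [0.123, 0.984, 0.127, -0.027]
wrist_force: [-0.1, -0.8, -2.6]
grip_width: 28.8
finger_force: 60.1
```

play_rows(
  deltas=[
    [1, [0, 0, 0], -0.06],
    [1, [0, 0, 0], -0.06],
    [1, [0, 0, 0], -0.06],
    [1, [0, 0, 0], -0.06],
    [1, [0, 0, 0], -0.06],
    [1, [0, 0, 0], -0.06],
    [1, [0, 0, 0], -0.06],
    [1, [0, 0, 0], -0.06],
    [1, [0, 0, 0], -0.06],
    [1, [0, 0, 0], -0.06],
    [1, [0, 0, 0], -0.06],
    [1, [0, 0, 0], -0.06],
  ],
)

```text
time: 14.28
ee_pos: [407.8, -78.5, 261.4]
ee_rot: [-0.556, 0.821, 0.114, 0.063]
wrist_force: [0.6, 0.4, -1.5]
grip_width: 28.8
finger_force: 60.1
```

play_rows(
  deltas=[
    [1, [0, 0, 0], -0.06],
    [1, [0, 0, 0], -0.06],
    [1, [0, 0, 0], -0.06],
    [1, [0, 0, 0], -0.06],
    [1, [0, 0, 0], -0.06],
    [1, [0, 0, 0], -0.06],
    [1, [0, 0, 0], -0.06],
    [1, [0, 0, 0], -0.06],
    [1, [0, 0, 0], -0.06],
    [1, [0, 0, 0], -0.06],
    [1, [0, 0, 0], -0.05],
    [1, [0, 0, 0], 0],
  ],
)

```text
time: 15.28
ee_pos: [407.8, -78.5, 261.4]
ee_rot: [0.939, -0.319, -0.053, -0.119]
wrist_force: [0.1, -0.0, -2.5]
grip_width: 28.7
finger_force: 60.1
```

```bash
cat > st.py <<'E'
from h import *
from rig import *
o=get_obs();y,m=yaw(o["ee_rot"]);print("t",round(o["time"],2),"q",np.round(o["q"],3),"p",np.round(o["ee_pos"],1),"yaw",round(y,2),"z",np.round(m[:,2],3),"x",np.round(m[:,0],3),"y",np.round(m[:,1],3))
E
python3 st.py
```

```text
t 15.28 q [-0.361  0.005 -0.111  1.57   0.235 -2.862] p [407.8 -78.5 261.4] yaw -36.52 z [-0.023  0.257 -0.966] x [ 0.791 -0.586 -0.175] y [-0.611 -0.768 -0.19 ]
```

play_rows(
  deltas=[
    [1, [0, 0, 0], -0.06],
    [1, [0, 0, 0], -0.06],
    [1, [0, 0, 0], -0.05],
    [1, [0, 0, 0], -0.05],
    [1, [0, 0, 0], -0.05],
    [1, [0, 0, 0], 0],
  ],
)

```text
time: 15.78
ee_pos: [423.6, -15.1, 261.4]
ee_rot: [0.99, -0.095, -0.019, -0.104]
wrist_force: [-0.3, -0.3, -2.2]
grip_width: 28.5
finger_force: 60.2
```

```bash
python3 st.py
```

```text
t 15.78 q [-0.181 -0.025 -0.131  1.52   0.204 -3.137] p [423.6 -15.1 261.4] yaw -10.61 z [-0.017  0.209 -0.978] x [ 0.981 -0.184 -0.057] y [-0.192 -0.96  -0.202]
```

play_rows(
  deltas=[
    [1, [0.028, 0.144, -0.031], 0],
    [1, [0.028, 0.144, -0.031], 0],
    [1, [0.028, 0.144, -0.031], 0],
    [1, [0.028, 0.144, -0.031], 0],
    [1, [0, 0, 0], 0],
  ],
)

```text
time: 16.2
ee_pos: [433.0, -63.4, 261.8]
ee_rot: [0.988, -0.13, -0.019, -0.083]
wrist_force: [-0.1, 1.0, -2.7]
grip_width: 28.9
finger_force: 60.2
```

```bash
python3 st.py
```

```text
t 16.2 q [-0.256  0.007 -0.094  1.528  0.16  -3.14 ] p [433.  -63.4 261.8] yaw -14.74 z [-0.015  0.168 -0.986] x [ 0.965 -0.254 -0.059] y [-0.26  -0.952 -0.159]
```

play_rows(
  deltas=[
    [1, [0.05, 0.19, -0.03], -0.04],
    [1, [0.05, 0.19, -0.03], -0.04],
    [1, [0.04, 0.19, -0.025], -0.04],
    [1, [0.03, 0.19, -0.02], -0.04],
    [1, [0, 0, 0], 0],
  ],
)

```text
time: 16.62
ee_pos: [459.4, -38.2, 262.2]
ee_rot: [0.998, -0.061, -0.009, -0.028]
wrist_force: [-1.0, 0.5, -2.6]
grip_width: 28.5
finger_force: 60.2
```

```bash
python3 st.py
```

```text
t 16.62 q [-0.12   0.026 -0.065  1.501  0.056 -3.14 ] p [459.4 -38.2 262.2] yaw -6.92 z [-0.015  0.058 -0.998] x [ 0.992 -0.121 -0.022] y [-0.122 -0.991 -0.056]
```

play_rows(
  deltas=[
    [1, [0.03, 0.19, -0.01], -0.04],
    [1, [0.025, 0.19, -0.005], -0.04],
    [1, [0, 0, 0], 0],
    [1, [0, 0, 0], 0],
  ],
)

```text
time: 16.95
ee_pos: [465.9, -25.8, 261.7]
ee_rot: [1.0, -0.029, -0.009, -0.001]
wrist_force: [-0.7, 0.2, -2.9]
grip_width: 28.4
finger_force: 60.2
```

```bash
python3 st.py
```

```text
t 16.95 q [-5.700e-02  3.300e-02 -5.800e-02  1.497e+00  2.000e-03 -3.140e+00] p [465.9 -25.8 261.7] yaw -3.31 z [-0.017  0.003 -1.   ] x [ 0.998 -0.058 -0.017] y [-0.058 -0.998 -0.002]
```

The tilt is gone: about 1° of pitch remains. Next I turn to -45° so the nose line misses the hooded bearing on the way down, then move over the tray.

play_rows(
  deltas=[
    [1, [0, 0, 0], 0.052],
    [1, [0, 0, 0], 0.052],
    [1, [0, 0, 0], 0.052],
    [1, [0, 0, 0], 0.052],
    [1, [0, 0, 0], 0.052],
    [1, [0, 0, 0], 0.052],
    [1, [0, 0, 0], 0.052],
    [1, [0, 0, 0], 0],
    [1, [0, 0, 0], 0],
  ],
)

```text
time: 17.7
ee_pos: [465.8, -26.4, 261.9]
ee_rot: [0.924, -0.382, -0.008, 0.002]
wrist_force: [0.8, 0.4, -2.2]
grip_width: 28.8
finger_force: 60.3
```

```bash
python3 st.py
python3 - <<'E'
from h import *
from rig import *
o=get_obs();go(o,[473.8,243.4,255],yaw(o["ee_rot"])[0],30)
E
```

```text
t 17.7 q [-5.800e-02  3.300e-02 -5.800e-02  1.497e+00  2.000e-03 -2.415e+00] p [465.8 -26.4 261.9] yaw -44.91 z [-0.016  0.003 -1.   ] x [ 0.708 -0.706 -0.013] y [-0.706 -0.708  0.01 ]
pos [465.8 -26.4 261.9] yaw -44.91 tilt z [-0.0165  0.0025 -0.9999] grip 28.8 60.3 t 17.7
turn 0 x -0.0 | shift 9 x [-0.1368 -0.1458  0.0055]
```

play_rows(
  deltas=[
    [1, [-0.05, -0.053, 0.002], 0],
    [1, [-0.1, -0.107, 0.004], 0],
    [1, [-0.137, -0.146, 0.006], 0],
    [1, [-0.137, -0.146, 0.006], 0],
    [1, [-0.137, -0.146, 0.006], 0],
    [1, [-0.137, -0.146, 0.006], 0],
    [1, [-0.137, -0.146, 0.006], 0],
    [1, [-0.137, -0.146, 0.006], 0],
    [1, [-0.137, -0.146, 0.006], 0],
    [1, [-0.13, -0.138, 0.005], 0],
    [1, [-0.09, -0.096, 0.003], 0],
    [1, [-0.035, -0.04, 0], 0],
  ],
)

```text
time: 18.7
ee_pos: [474.9, 276.5, 253.3]
ee_rot: [0.925, -0.38, -0.009, 0.002]
wrist_force: [-0.1, -0.2, -2.2]
grip_width: 28.6
finger_force: 60.2
```

```bash
python3 st.py
python3 - <<'E'
from h import *
from rig import *
o=get_obs();go(o,[473.8,243.4,95],yaw(o["ee_rot"])[0],25)
o["ee_pos"]=np.array([473.8,243.4,95]);go(o,[473.8,243.4,28.5],-16.7,15)
E
```

```text
t 18.7 q [ 0.521  0.188  0.098  1.495  0.011 -1.84 ] p [474.9 276.5 253.3] yaw -44.72 z [-0.017  0.003 -1.   ] x [ 0.711 -0.704 -0.014] y [-0.703 -0.711  0.01 ]
pos [474.9 276.5 253.3] yaw -44.72 tilt z [-0.0173  0.0028 -0.9998] grip 28.6 60.2 t 18.7
turn 0 x -0.0 | shift 7 x [0.0236 0.0216 0.1507]
pos [473.8 243.4  95. ] yaw -44.72 tilt z [-0.0173  0.0028 -0.9998] grip 28.6 60.2 t 18.7
turn 5 x -0.0489 | shift 5 x [ 0.0015 -0.0002  0.0887]
```

play_rows(
  deltas=[
    [1, [0.03, 0.028, 0.05], 0],
    [1, [0.04, 0.035, 0.1], 0],
    [1, [0.04, 0.035, 0.15], 0],
    [1, [0.03, 0.03, 0.17], 0],
    [1, [0.02, 0.02, 0.17], 0],
    [1, [0.005, 0.003, 0.17], 0],
    [1, [0, 0, 0.13], 0],
    [1, [0, 0, 0.08], 0],
    [1, [0, 0, 0.035], 0],
    [1, [0, 0, 0], 0],
    [1, [0, 0, 0], 0],
  ],
)

```text
time: 19.62
ee_pos: [474.6, 239.8, 96.1]
ee_rot: [0.924, -0.383, -0.008, 0.002]
wrist_force: [0.4, 0.0, -2.2]
grip_width: 28.8
finger_force: 60.3
```

play_rows(
  deltas=[
    [1, [0, 0, 0], -0.049],
    [1, [0, 0, 0], -0.049],
    [1, [0, 0, 0], -0.049],
    [1, [0, 0, 0], -0.049],
    [1, [0, 0, 0], -0.049],
    [1, [0, 0, 0], 0],
    [1, [0, 0, 0], 0],
  ],
)

```text
time: 20.2
ee_pos: [475.1, 240.5, 96.8]
ee_rot: [0.989, -0.148, -0.007, -0.0]
wrist_force: [-0.8, -0.1, -1.6]
grip_width: 28.9
finger_force: 60.2
```

```bash
python3 st.py
python3 - <<'E'
from m import *
o=meas("low");go(o,[473.8,243.4,40],-16.7,15)
a=np.radians(-16.7);e=np.array([np.cos(a),np.sin(a)]);n=np.array([-e[1],e[0]])
w=cloud(get_image("wrist")).reshape(-1,3);w=w[~np.isnan(w[:,0])];s=(w[:,:2]-[493,237.7])@e;l=(w[:,:2]-[493,237.7])@n
k=(w[:,2]>24)&(w[:,2]<36)&(abs(s)<130)&(abs(l)<95)
print("rim",k.sum(),"s",np.round(np.percentile(s[k],[1,99])),"l",np.round(np.percentile(l[k],[1,99])))
E
```

```text
t 20.2 q [ 0.463  0.18  -0.256  1.147  0.009 -2.381] p [475.1 240.5  96.8] yaw -17.04 z [-0.014  0.003 -1.   ] x [ 0.956 -0.293 -0.015] y [-0.293 -0.956  0.001]
wrist (22, 35) 1838 l [-14.   -0.1  13.8] h [ 7.8  9.5 11.6]
wrist (35, 46) 1628 l [-13.8  -0.1  13.9] h [7.4 9.1 9.9]
wrist (54, 70) 1728 l [-10.2  -0.1  10.2] h [-5.1  2.1  3.7]
wrist (70, 85) 1752 l [-10.1  -0.1  10.3] h [-5.1  1.8  3.5]
wrist (85, 98) 1600 l [-10.2  -0.1  10.2] h [-5.4  1.4  3.1]
wrist tip s [55.59964957 96.7261818  98.57403481]
top (22, 35) 25 l [-13.3 -10.5  -1.3] h [-12.1   8.7  11.2]
top (35, 46) 34 l [-13.7  -5.5   8.2] h [-12.7   9.3  11.9]
top (54, 70) 47 l [-8.4 -0.2 11.4] h [-6.3  2.4  6. ]
top (70, 85) 38 l [-7.8 -0.  11. ] h [-4.9  2.5  6.2]
top (85, 98) 36 l [-8.9  0.8 12.4] h [-7.3  0.3  5. ]
top tip s [61.10564897 97.88260944 98.77017896]
pos [475.1 240.5  96.8] yaw -17.04 tilt z [-0.0144  0.0029 -0.9999] grip 28.9 60.2 t 20.2
turn 1 x -0.003 | shift 4 x [-0.0021 -0.0041  0.0948]
rim 7642 s [-111.  113.] l [-77.  71.]
```

View pics/low_wrist.png

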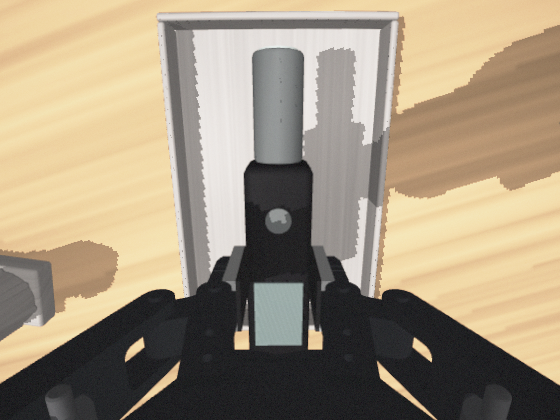

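The wrist view shows the wand centred over the tray, with the nose tip at (278,48) inside the far rim at row 20. Lowering now.

play_rows(
  deltas=[
    [1, [0, 0, 0.05], 0],
    [1, [0, 0, 0.1], 0],
    [1, [0, 0, 0.1], 0],
    [1, [0, 0, 0.08], 0],
    [1, [0, 0, 0.05], 0],
    [1, [0, 0, 0.03], 0],
    [1, [0, 0, 0.02], 0],
    [1, [0, 0, 0.01], 0],
    [1, [0, 0, 0], 0],
    [1, [0, 0, 0], 0],
  ],
)

```text
time: 21.18
ee_pos: [473.8, 240.6, 30.2]
ee_rot: [0.989, -0.147, -0.008, -0.0]
wrist_force: [-0.5, -0.1, -2.0]
grip_width: 28.9
finger_force: 60.3
```

play_rows(
  deltas=[
    [1, [0, 0, 0.005], 0],
    [1, [0, 0, 0.004], 0],
    [1, [0, 0, 0], 0],
    [1, [0, 0, 0], 0],
  ],
)

```text
time: 21.52
ee_pos: [473.6, 240.6, 28.6]
ee_rot: [0.989, -0.147, -0.008, -0.0]
wrist_force: [-1.2, 0.7, -1.0]
grip_width: 28.5
finger_force: 60.4
```

play_rows(
  deltas=[
    [1, [0, 0, 0.004], 0],
    [1, [0, 0, 0.004], 0],
    [1, [0, 0, 0], 0],
    [1, [0, 0, 0], 0],
  ],
)

```text
time: 21.85
ee_pos: [473.5, 240.7, 28.3]
ee_rot: [0.989, -0.147, -0.008, -0.0]
wrist_force: [-2.9, -1.2, 7.3]
grip_width: 28.5
finger_force: 61.9
```

play_rows(
  deltas=[
    [-0.3, [0, 0, 0], 0],
    [-0.3, [0, 0, 0], 0],
    [-0.3, [0, 0, 0], 0],
    [-0.3, [0, 0, 0], 0],
    [-0.3, [0, 0, 0], 0],
    [-0.3, [0, 0, 0], 0],
    [-0.3, [0, 0, 0], 0],
    [-0.3, [0, 0, 0], 0],
  ],
)

```text
time: 22.52
ee_pos: [473.3, 240.4, 27.0]
ee_rot: [0.989, -0.147, -0.008, 0.0]
wrist_force: [-0.1, 0.1, -0.2]
grip_width: 55.6
finger_force: 0.0
```

play_rows(
  deltas=[
    [-0.3, [0, 0, -0.03], 0],
    [-0.3, [0, 0, -0.06], 0],
    [-0.3, [0, 0, -0.12], 0],
    [-0.3, [0, 0, -0.18], 0],
    [-0.3, [0, 0, -0.18], 0],
    [-0.3, [0, 0, -0.18], 0],
    [-0.3, [0, 0, -0.18], 0],
    [-0.3, [0, 0, -0.12], 0],
    [-0.3, [0, 0, -0.06], 0],
    [-0.3, [0, 0, 0], 0],
    [-0.3, [0, 0, 0], 0],
  ],
)

```text
time: 23.43
ee_pos: [476.1, 240.1, 193.5]
ee_rot: [0.989, -0.147, -0.008, 0.0]
wrist_force: [1.8, 0.5, -1.4]
grip_width: 55.3
finger_force: 0.0
```

Run:
```python
from m import *
print(get_obs()["ee_pos"],get_obs()["time"])
a=np.radians(-16.7);e=np.array([np.cos(a),np.sin(a)]);n=np.array([-e[1],e[0]])
d=get_image("wrist");cv2.imwrite("pics/fin.png",d["image"])
w=cloud(d).reshape(-1,3);w=w[~np.isnan(w[:,0])];s=(w[:,:2]-[493,239])@e;l=(w[:,:2]-[493,239])@n
k=(abs(l)<14)&(abs(s)<85)
for lo in range(-80,80,20):
    j=k&(s>lo)&(s<lo+20)
    if j.sum():print(lo,np.round(np.percentile(w[j,2],[10,50,90]),1))
t=cloud(get_image("top"));t0=cloud(dict(np.load("pics/top0.npz")))
for nme,(u0,u1,v0,v1) in dict(figa=(270,300,222,256),figb=(90,140,222,260),discs=(405,465,200,250)).items():
    for T in(t0,t):
        p=T[v0:v1,u0:u1].reshape(-1,3);p=p[p[:,2]>15];print(nme,len(p),np.round(p.mean(0),1))
```

```text
[476.08422155 240.12558275 193.54339903] 23.4333
-80 [37.2 38.4 39.9]
-60 [37.7 39.7 40.8]
-40 [37.4 39.2 40.5]
-20 [274.4 284.8 292.9]
0 [ 38.8 296.1 301. ]
20 [ 5.1 33.2 38.7]
40 [ 4.7 30.9 33.5]
60 [ 4.5 30.6 33.5]
figa 271 [462.5 -16.4 100. ]
figa 270 [462.5 -16.2 100.5]
figb 536 [467.7 470.5  93.3]
figb 1363 [422.2 245.9 667.4]
discs 1059 [ 500.  -476.5   46. ]
discs 1063 [ 499.8 -476.4   45.9]
```

View pics/fin.png

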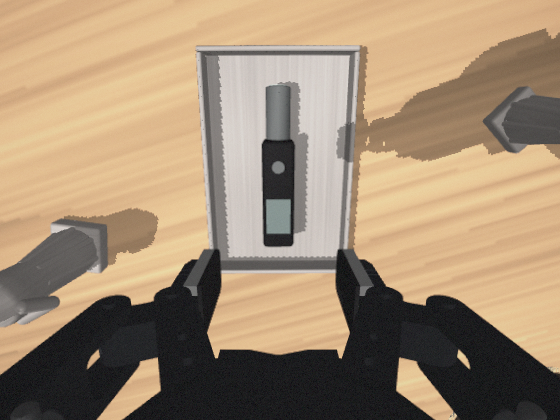

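The wand lies flat and centred in the tray, from (278,87) to (278,245), top at about 39 mm. Both figures are standing at the left and right, and the gripper is clear.

```bash
python3 -c "
from rig import *
print(hand_in())"
```

```text
the job is handed in; nothing more can be done
None
```

The thermometer was held steady for about 3 s, about 10 cm in front of the open wheel's (right) bearing cap, then laid flat in its tray and released with the figures and discs left standing; I handed the job in at about 23.5 s. On the way to the tray the last joint hit its limit and tilted the wand about 15° in mid-air, which I levelled before laying it down.

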